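# Glaze test cups from the kiln shelf to the sample tray, in firing order

## Task

The four glaze test cups are just out of the kiln and are logged by their place on the kiln shelf, counting from the witness cones. Move them into the wooden sample tray in that order: the cup nearest the cones into the compartment at the tray's blue end, and so on down the row, one cup to a compartment. Set each down gently, standing upright and flat on the tray floor; never knock a cup over.

Things in the scene. Friction and masses are not known exactly. Their poses are not given: they have to be found in the camera images.
- cup_blue: Fired test cup glazed deep blue, loose, about 0.12 kg: a round open tumbler without handle, 72 mm high, outside 50 mm across at the foot and 60 mm at the rim, wall 3.5 mm, bare clay at the foot. Origin at the centre of its underside, z up along its axis. At the start it stands on the cookie stained with the same glaze.
- cup_green: Fired test cup glazed copper green, loose, about 0.12 kg: a round open tumbler without handle, 72 mm high, outside 50 mm across at the foot and 60 mm at the rim, wall 3.5 mm, bare clay at the foot. Origin at the centre of its underside, z up along its axis. At the start it stands on the cookie stained with the same glaze.
- cup_yellow: Fired test cup glazed honey yellow, loose, about 0.12 kg: a round open tumbler without handle, 72 mm high, outside 50 mm across at the foot and 60 mm at the rim, wall 3.5 mm, bare clay at the foot. Origin at the centre of its underside, z up along its axis. At the start it stands on the cookie stained with the same glaze.
- cup_black: Fired test cup glazed black, loose, about 0.12 kg: a round open tumbler without handle, 72 mm high, outside 50 mm across at the foot and 60 mm at the rim, wall 3.5 mm, bare clay at the foot. Origin at the centre of its underside, z up along its axis. At the start it stands on the cookie stained with the same glaze.
- cookie_blue: Fixed red-clay cookie (glaze catcher), 80 mm across, 8 mm thick, its top stained with a deep blue glaze ring 73 mm across, under the deep blue cup at the start. Origin at the centre of its underside, on top of the pale kiln shelf (140 x 460 mm, top 41 mm above the table, within 0.12 rad of square to the robot); its y axis runs along the row. The four lie in one straight row 85 mm apart, in any order.
- cookie_green: Fixed red-clay cookie (glaze catcher), 80 mm across, 8 mm thick, its top stained with a copper green glaze ring 73 mm across, under the copper green cup at the start. Origin at the centre of its underside, on top of the pale kiln shelf (140 x 460 mm, top 41 mm above the table, within 0.12 rad of square to the robot); its y axis runs along the row. The four lie in one straight row 85 mm apart, in any order.
- cookie_yellow: Fixed red-clay cookie (glaze catcher), 80 mm across, 8 mm thick, its top stained with a honey yellow glaze ring 73 mm across, under the honey yellow cup at the start. Origin at the centre of its underside, on top of the pale kiln shelf (140 x 460 mm, top 41 mm above the table, within 0.12 rad of square to the robot); its y axis runs along the row. The four lie in one straight row 85 mm apart, in any order.
- cookie_black: Fixed red-clay cookie (glaze catcher), 80 mm across, 8 mm thick, its top stained with a black glaze ring 73 mm across, under the black cup at the start. Origin at the centre of its underside, on top of the pale kiln shelf (140 x 460 mm, top 41 mm above the table, within 0.12 rad of square to the robot); its y axis runs along the row. The four lie in one straight row 85 mm apart, in any order.
- cones: Witness-cone pack, fixed to the kiln shelf at one end of the row of cookies (a square buff prop, 38 mm wide and 51 mm high, stands at the other end): a red-clay pat 66 x 26 mm and 14 mm thick carrying three thin pale cones, 63 mm high in all. Origin at the centre of its underside, in line with the row, 67.5 mm from the centre of the first cookie.
- tray: Fixed wooden tray, 90 x 361 mm, within 0.12 rad of square to the robot, nearer or farther than the shelf. Origin: centre of its underside. Four compartments, 80 x 80 mm inside, centred on x = 0 at y = 127.5 (beside the blue-painted +y end board), 42.5, -42.5, -127.5 mm (bare wood end). Floor at z = 6 mm, long sides 24 mm high, dividers 22 mm, end boards with bar handles 62 mm.
Things that resemble listed ones, but are neither listed nor needed, are in the scene too. Leave any pink look-alike of the cup_black alone.

How it is judged:
By the outcome, as a careful person would: the job done as asked, in the order asked, and still so for the second after the job is handed in, with the robot touching nothing.
It also fails if it takes over 104 s, if anything falls off the work surface, if the arm or the gripper's body presses on something with over 40 N, if the wrist force passes 120 N, or if a joint passes its speed limit or range.

## Robot

A 6-joint arm with a two-finger parallel gripper is mounted at the origin on the work surface. World frame = base frame: x ahead of the robot, y to its left, z up, the work surface at z = 0. Lengths are in m, angles in rad, forces in N, time in s.
With the tool pointing down it reaches from about 0.325 to 0.9 m from the base axis. Payload 6.1 kg.
Tool frame: the origin (TCP) lies midway between the tips of the shut fingers; the grasp point (between the pads) lies 19 mm behind it; y points along the fingers, x is the direction in which the jaws open and shut, and the axes are right-handed (so a half turn about y gives the same grasp; the last joint's range is limited). The gripper opens to 87 mm and grips with 3 to 60 N. Pads are 19 mm wide; open, the fingers measure 117 mm over their backs; the gripper's body (75 mm by 190 mm) begins 51 mm behind the grasp point.
Start: joints at [-1.361, 0.22, 1.526, -0, 1.395, -0.126], TCP at [0.206, -0.59, 0.223] pointing down, gripper open.
Joint ranges: [-2.98, 2.98], [-0.91, 2.08], [0.09, 2.57], [-1.24, 4.39], [0.2, 2.65], [-2.68, 2.68]. Speed limits (rad/s): [2.57, 2.57, 3.01, 3.14, 3.14, 3.14].

## Interface

Orientations are given as a rotation vector (axis times angle).
In Python, from bench import bot, eyes gives the robot as it stands.
- The arm moves only by the tool move_arm, never from a script. Its argument "targets" is a list of rows, each a list of 2 entries, a list of its own where there are three numbers: the shift along the tool's x, y, z in m, then the turn, a rotation vector about the tool's x, y, z in degrees. In form: [[[x, y, z], [wx, wy, wz]], ...]. A call has 1 to 20 rows; each row is the pose to reach, as a shift and turn from the pose commanded when the call began, along the tool's axes at that moment; what a row does not reach only later rows make up. A row lasts 1/12 s, in which the tool goes at most 41.7 mm and 7.16 degrees, less where a joint would pass 70% of its speed; a pose out of reach is approached as far as the arm can. A call with a gripper value outside its range is refused whole. "claw" is the opening in per cent of the stroke, from 0 (shut) to 100 (fully open), set as the call begins (left out, the last holds). The fingers move at their own pace and stop on an object; the grip force is fixed at half the most. Time passes only in rows, so rows that repeat a pose let the fingers close. It gives the time, the measured TCP pose, the force and the opening at its end, in the units of the state.
- bot.observe(): the state, without advancing time (a new reading comes with each control period).
- eyes.camera(name): name is "side" or "top"; returns the picture (480x640x3 uint8, red, green, blue); there is no depth.
- eyes.camera_model(name): a dict with "mtx" (3x3 intrinsics, pixels), "k1" (the pictures are not rectified: a ray, as slopes to the right and down, at radius r is drawn at 1 + k1 r^2 times it, then the intrinsics apply), "extrinsics" (4x4, takes a point from camera to world coordinates). Camera axes: x right, y up, looking along -z (the intrinsics and any distortion apply to the point x, -y, -z); pixel columns grow to the right and rows downward; lengths in m; the calibration is good to about 2 mm. A picture is of the moment at which its call begins. camera_model takes no time and is no camera call.
- bot.hand_in(): hands the job in, once; it reports no verdict.
Trained networks look in the newest picture that a camera, given by its name, has taken for a name from the list of things; names that differ only in an ending like _2 or _b are one class to them, and where a whole thing is asked for, a point or a joint stands for the part that bears it (a point fixed in the world has none). Each returns a list of dicts, best first, with "conf" (0 to 1); they miss things now and then, are a little off and sometimes report something else, mostly with a low value. They report only what shows in the picture. A call takes as long as a camera call. They do not tell look-alikes from the thing itself.
- eyes.boxes_of(target, camera): "position" ([column, row] in pixels, amid what is visible of it).
- eyes.silhouettes(target, camera): "pixels" (480x640 bool, what is visible of it) and "position" ([column, row] in pixels, amid what is visible of it).
- eyes.mark_of(target, camera): "position" ([column, row] in pixels: a listed point, or the origin of a listed thing).
The state is a dict: "time_s": time; "q": joint angles; "joint_velocities": joint speeds; "effort": joint torques, N m; "ee_pos": TCP position; "tcp_rot": TCP orientation; "force": force on the tool from outside, world axes, zero at the start; "moment": the same for the moment, N m; "opening": opening from 0.0 (shut) to 1.0 (fully open).
Only numpy, scipy, OpenCV 4.12 (cv2) and the standard library are available. Lean on these libraries where they do the work, as an engineer would, in place of code of your own. Each camera call takes 0.05 s, during which the arm holds its last target.

## Working session

There is one attempt and no reset: what is moved stays moved. The work goes in short steps, Python scripts to look and compute and a tool call to move; the robot and the scene stay as the last step left them, time stands still between calls to the robot, and variables do not carry over. Pictures are saved under pics/ and viewed, and the job is handed in when it is done.

Besides the shell and the picture viewer there is one more tool, called after ">>>" as name([rows], argument=value, ...), one row to a line, values as JSON. move_arm: Moves the arm, as the interface text tells. Its arguments: {"type":"object","properties":{"targets":{"type":"array","items":{"type":"array"}},"claw":{"type":"number"}},"required":["targets"]}

```bash
mkdir -p pics; ls; python3 - <<'E'
from bench import bot, eyes
import cv2,numpy as np
print(bot.observe())
for n in ["top","side"]:
    im=eyes.camera(n); cv2.imwrite(f"pics/{n}0.png",im[:,:,::-1]); print(n,eyes.camera_model(n))
    for t in ["cup_blue","cup_green","cup_yellow","cup_black","cones","tray","cookie_blue","cookie_green","cookie_yellow","cookie_black"]:
        print(t,[(np.round(d["position"],1).tolist(),round(d["conf"],2)) for d in eyes.mark_of(t,n)])
E
```

```text
pics
{'time_s': 0.0, 'q': array([-1.36112180e+00,  2.21214766e-01,  1.52764309e+00, -1.59260781e-05,
        1.39469223e+00, -1.26102814e-01]), 'joint_velocities': array([-1.01249880e-03,  2.38680883e-04, -4.36129490e-04,  1.32422734e-04,
        2.39943093e-05, -7.23523271e-05]), 'effort': array([-3.87471946e-04, -4.94618869e+01, -3.87378216e+01,  6.97528990e-02,
        5.72942547e-02, -1.32977843e-04]), 'ee_pos': array([ 0.20579609, -0.58947506,  0.22142737]), 'tcp_rot': array([-1.34819861,  0.95940105, -0.95699922]), 'force': array([-0.57602517,  0.21844558,  0.37909935]), 'moment': array([-0.00893179, -0.0339944 , -0.03209392]), 'opening': 0.9986470531520137}
top {'mtx': array([[476.075941  ,   0.        , 318.24956008],
       [  0.        , 476.075941  , 242.33064005],
       [  0.        ,   0.        ,   1.        ]]), 'k1': -0.11231324846016887, 'extrinsics': array([[-0.01325526,  0.98810408, -0.15321432,  0.43293455],
       [-0.99987111, -0.01171009,  0.01098309, -0.02460861],
       [ 0.00905828,  0.15334016,  0.98813195,  0.86967772],
       [ 0.        ,  0.        ,  
[... 711 characters left out ...]
[-5.14083427e-01,  5.69050669e-01, -6.41794022e-01,
        -5.17692808e-01],
       [-3.35198841e-04,  7.48104915e-01,  6.63580383e-01,
         5.58821154e-01],
       [ 0.00000000e+00,  0.00000000e+00,  0.00000000e+00,
         1.00000000e+00]])}
cup_blue []
cup_green [([217.5, 199.1], 0.84)]
cup_yellow [([231.6, 227.2], 0.68), ([296.6, 333.2], 0.16)]
cup_black [([253.6, 258.9], 0.71), ([426.1, 332.0], 0.61), ([210.1, 205.6], 0.16)]
cones [([294.8, 334.8], 0.75), ([215.6, 198.4], 0.65)]
tray [([338.4, 223.0], 0.91), ([253.2, 263.5], 0.72)]
cookie_blue [([274.9, 301.9], 0.72)]
cookie_green [([341.5, 219.2], 0.71)]
cookie_yellow [([230.8, 228.5], 0.66)]
cookie_black [([252.9, 262.3], 0.97)]
```

View pics/top0.png

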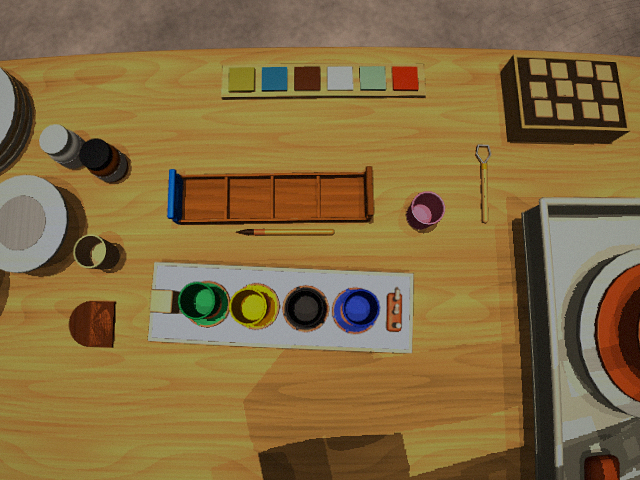

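View pics/side0.png

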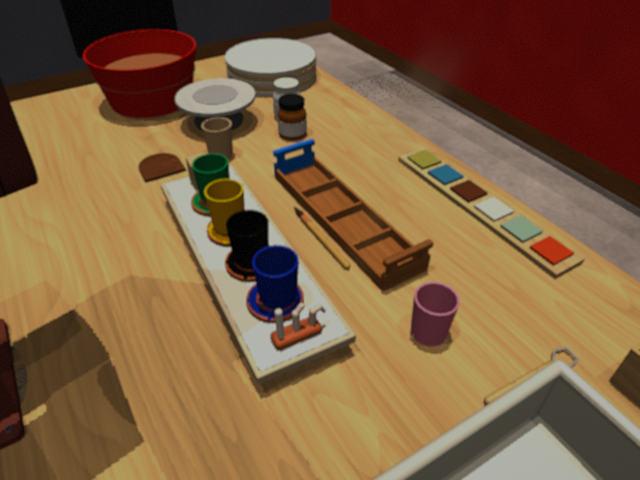

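The cones are at the right end of the shelf, at (395, 310). From there the cups run blue (356, 308), black (306, 308), yellow (254, 308) and green (204, 302). The tray's blue end is at left (175, 196). A pink look-alike cup stands at (426, 210). I'll fit the poses next, with row and tray models against the silhouettes.

```bash
cat > h.py <<'E'
import numpy as np,cv2
from bench import bot,eyes
CM={n:eyes.camera_model(n) for n in("top","side")}
def proj(n,P):
    c=CM[n];E=np.array(c["extrinsics"]);p=(np.atleast_2d(P)-E[:3,3])@E[:3,:3]
    s=np.c_[p[:,0]/-p[:,2],-p[:,1]/-p[:,2]];s=s*(1+c["k1"]*(s**2).sum(1,keepdims=True))
    return s@np.diag([c["mtx"][0,0],c["mtx"][1,1]])+c["mtx"][:2,2]
def fr(q,P):
    x,y,a=q;P=np.asarray(P,float);c,s=np.cos(a),np.sin(a)
    return np.c_[x+c*P[:,0]-s*P[:,1],y+s*P[:,0]+c*P[:,1],P[:,2]]
t=np.linspace(0,2*np.pi,40,endpoint=False)
def cup(x,y,z):
    return np.r_[np.c_[x+.025*np.cos(t),y+.025*np.sin(t),0*t+z],np.c_[x+.03*np.cos(t),y+.03*np.sin(t),0*t+z+.072]]
def box(x0,x1,y0,y1,z0,z1):
    return np.array([[x,y,z] for x in(x0,x1) for y in(y0,y1) for z in(z0,z1)])
def render(n,parts,S=4):
    m=np.zeros((480*1,640),np.uint8)
    for P in parts:
        h=cv2.convexHull(proj(n,P).astype(np.float32))
        cv2.fillConvexPoly(m,np.round(h*16).astype(np.int32),1,cv2.LINE_8,4)
    return m.astype(bool)
def cen(n,P):
    h=cv2.convexHull(proj(n,P).astype(np.float32));M=cv2.moments(h);return np.array([M["m10"]/M["m00"],M["m01"]/M["m00"]])
E
python3 - <<'E'
from h import *
from scipy.optimize import least_squares,minimize
ims={n:eyes.camera(n) for n in("top","side")}
C=["blue","black","yellow","green"];obs={}
for n in ims:
    for c in C:
        for d in eyes.silhouettes("cup_"+c,n):
            m=d["pixels"];v,u=np.nonzero(m);col=np.median(ims[n][m],0)
            print(n,c,round(d["conf"],2),m.sum(),u.mean().round(1),v.mean().round(1),col)
            if n=="top" and 290<v.mean()<325 or n=="side" and u.mean()<320:
              if d["conf"]>.4: obs.setdefault((n,c),np.array([u.mean(),v.mean()]))
# row: param centre of row, yaw; cups k at y = +-; blue at -y
Y=dict(blue=-.1275,black=-.0425,yellow=.0425,green=.1275)
def res(q,cams):
    r=[]
    for (n,c),o in obs.items():
        if n in cams:
            p=fr(q,[[0,Y[c],0.049]])[0]; r+=list(cen(n,cup(p[0],p[1],.049))-o)
    return r
for cams in(("top",),("side",),("top","side")):
    s=least_squares(res,[.3,.05,0],args=(cams,),loss="soft_l1");print(cams,s.x.round(4),np.round(res(s.x,cams),1))
q=s.x
for c in C: print(c,fr(q,[[0,Y[c],.049]])[0].round(4))
parts=[box(-.045,.045,-.1805,.1805,0,.024),box(-.045,.045,.168,.1805,0,.045),box(-.045,.045,-.1805,-.168,0,.045)]
M={}
for n in ims:
    d=eyes.silhouettes("tray",n)
    M[n]=d[0]["pixels"];print(n,[(round(e["conf"],2),np.round(e["position"])) for e in d])
def iou(q,cams):
    return sum(1-(r&M[n]).sum()/(r|M[n]).sum() for n in cams for r in[render(n,[fr(q,p) for p in parts])])
for cams in(("top",),("side",),("top","side")):
    best=minimize(iou,[.5,.07,0],args=(cams,),method="Nelder-Mead",options=dict(initial_simplex=np.array([[.5,.07,0],[.53,.07,0],[.5,.1,0],[.5,.07,.1]])))
    print(cams,best.x.round(4),best.fun)
tq=best.x
o=ims["top"][:,:,::-1].copy();o2=ims["side"][:,:,::-1].copy()
for n,im in(("top",o),("side",o2)):
    for c in C:
        p=fr(q,[[0,Y[c],0]])[0];cv2.polylines(im,[np.round(proj(n,cup(p[0],p[1],.049))[40:]).astype(int)],1,(255,255,255));cv2.polylines(im,[np.round(proj(n,cup(p[0],p[1],.049))[:40]).astype(int)],1,(255,0,255))
    for y in(.1275,.0425,-.0425,-.1275):
        for z in(.006,.022): cv2.polylines(im,[np.round(proj(n,fr(tq,[[-.04,y-.04,z],[.04,y-.04,z],[.04,y+.04,z],[-.04,y+.04,z]]))).astype(int)],1,(0,255,0) if z<.01 else (255,255,0))
    cv2.polylines(im,[np.round(proj(n,fr(q,[[-.07,-.23,.041],[.07,-.23,.041],[.07,.23,.041],[-.07,.23,.041]]))).astype(int)],1,(0,0,255))
    cv2.imwrite(f"pics/fit_{n}.png",cv2.resize(im[120:390,140:470],(792,648))[:600])
print("comps",fr(tq,[[0,y,.006] for y in(.1275,.0425,-.0425,-.1275)]).round(4).tolist())
from scipy.spatial.transform import Rotation as R
print(R.from_rotvec(bot.observe()["tcp_rot"]).as_matrix().round(3))
E
```

```text
top blue 0.9 1106 360.7 307.6 [ 24.  41. 126.]
top black 0.9 1132 304.8 307.8 [25.  22.5 21. ]
top black 0.61 1123 425.0 209.8 [63. 26. 32.]
top black 0.59 1152 248.0 306.3 [150.  142.5   0. ]
top yellow 0.78 1167 247.6 306.3 [151. 144.   0.]
top green 0.67 1295 198.1 300.5 [ 9. 50. 20.]
side blue 0.8 2527 276.1 276.0 [ 4. 11. 45.]
side blue 0.72 264 198.9 206.1 [71. 91. 44.]
side black 0.83 1914 247.0 235.6 [5. 4. 4.]
side black 0.81 2415 433.4 312.4 [81. 38. 46.]
side yellow 0.89 1567 223.6 201.9 [82. 55.  0.]
side yellow 0.44 1041 209.3 170.0 [ 5. 41. 18.]
side green 0.85 1151 208.5 171.5 [ 5. 41. 18.]
side green 0.66 298 217.3 236.5 [130.  87.   0.]
('top',) [ 0.4486  0.0325 -0.0334] [-1.9  0.5 -0.4 -0.8  2.8 -0.5  0.4  4. ]
('side',) [ 0.4486  0.0381 -0.0126] [-2.2 -5.9  0.7 -1.2  1.7  1.9 -2.6  5.7]
('top', 'side') [ 0.448   0.0326 -0.0146] [-2.  -0.6 -0.4 -1.   2.7  0.4  0.2  5.9 -0.9 -3.1  1.9  1.1  2.7  3.8
 -1.6  7.4]
blue [ 0.4462 -0.0949  0.049 ]
black [ 0.4474 -0.0099  0.049 ]
yellow [0.4486 0.0751 0.049 ]
green [0.4499 0.1601 0.049 ]
top [(0.74, array([272., 201.]))]
side [(0.7, array([350., 224.]))]
('top',) [0.5  0.07 0.  ] 1.0
('side',) [0.5  0.07 0.  ] 1.0
('top', 'side') [0.5  0.07 0.  ] 2.0
comps [[0.5, 0.1975, 0.006], [0.5, 0.1125, 0.006], [0.5, 0.0275, 0.006], [0.5, -0.0575, 0.006]]
[[ 0.33  -0.     0.944]
 [-0.944 -0.     0.33 ]
 [-0.    -1.    -0.   ]]
```

```bash
cat > fit.py <<'E'
from h import *
from scipy.optimize import least_squares,minimize
ims={n:eyes.camera(n) for n in("top","side")}
C=["blue","black","yellow","green"]
M={}
for n in ims:
    for c in C:
        M[n,c]=eyes.silhouettes("cup_"+c,n)[0]["pixels"]
    M[n,"tray"]=eyes.silhouettes("tray",n)[0]["pixels"]
def iou(q,cams,k,f):
    return sum(1-(r&M[n,k]).sum()/(r|M[n,k]).sum() for n in cams for r in[render(n,f(q))])
X0=dict(blue=-.095,black=-.01,yellow=.075,green=.16);cups={}
for c in C:
    for cams in(("top",),("side",),("top","side")):
        s=np.array([.448,X0[c]])
        b=minimize(iou,s,args=(cams,c,lambda q:[cup(q[0],q[1],.049)]),method="Nelder-Mead",options=dict(initial_simplex=s+np.array([[0,0],[.01,0],[0,.01]]),xatol=1e-4))
        print(c,cams,b.x.round(4),round(b.fun,3))
    cups[c]=b.x
parts=[box(-.045,.045,-.1805,.1805,0,.024),box(-.045,.045,.168,.1805,0,.055),box(-.045,.045,-.1805,-.168,0,.055)]
for cams in(("top",),("side",),("top","side")):
    s=np.array([.63,.055,0])
    b=minimize(iou,s,args=(cams,"tray",lambda q:[fr(q,p) for p in parts]),method="Nelder-Mead",options=dict(initial_simplex=s+np.array([[0,0,0],[.02,0,0],[0,.02,0],[0,0,.06]]),xatol=1e-4))
    print(cams,b.x.round(4),b.fun)
tq=b.x
for n in ims:
    im=ims[n][:,:,::-1].copy()
    for c in C:
        p=cups[c];g=proj(n,cup(p[0],p[1],.049)).round().astype(int)
        cv2.polylines(im,[g[40:]],1,(255,255,255));cv2.polylines(im,[g[:40]],1,(255,0,255))
    for y in(.1275,.0425,-.0425,-.1275):
        for z in(.006,.022): cv2.polylines(im,[np.round(proj(n,fr(tq,[[-.04,y-.04,z],[.04,y-.04,z],[.04,y+.04,z],[-.04,y+.04,z]]))).astype(int)],1,(0,255,0) if z<.01 else (255,255,0))
    cv2.imwrite(f"pics/fitb_{n}.png",cv2.resize(im[130:380,145:470],(780,600)))
print("comps",fr(tq,[[0,y,.006] for y in(.1275,.0425,-.0425,-.1275)]).round(4).tolist())
E
python3 fit.py
```

```text
blue ('top',) [ 0.4465 -0.0967] 0.12
blue ('side',) [ 0.4441 -0.1004] 0.036
blue ('top', 'side') [ 0.4443 -0.0998] 0.156
black ('top',) [ 0.447  -0.0113] 0.093
black ('side',) [ 0.448 -0.01 ] 1.0
black ('top', 'side') [ 0.447  -0.0113] 1.093
yellow ('top',) [0.4503 0.0798] 0.099
yellow ('side',) [0.4481 0.0766] 0.234
yellow ('top', 'side') [0.4485 0.0789] 0.333
green ('top',) [0.4587 0.1608] 0.093
green ('side',) [0.4572 0.1566] 0.372
green ('top', 'side') [0.4585 0.1606] 0.47
('top',) [0.6501 0.0507 0.0008] 0.0240452616690241
('side',) [0.6489 0.0494 0.0019] 0.0386054967383167
('top', 'side') [ 0.6499  0.0506 -0.0014] 0.06540017027235101
comps [[0.6501, 0.1781, 0.006], [0.65, 0.0931, 0.006], [0.6498, 0.0081, 0.006], [0.6497, -0.0769, 0.006]]
```

View pics/fitb_top.png

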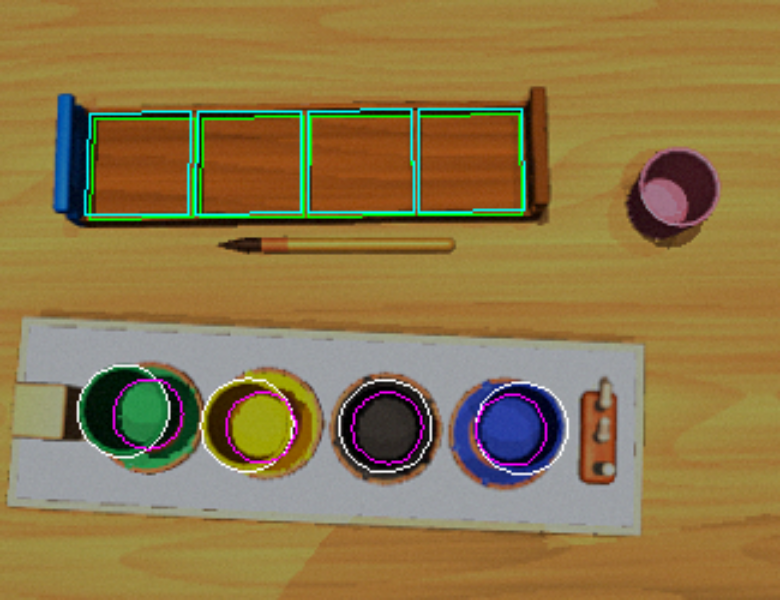

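View pics/fitb_side.png

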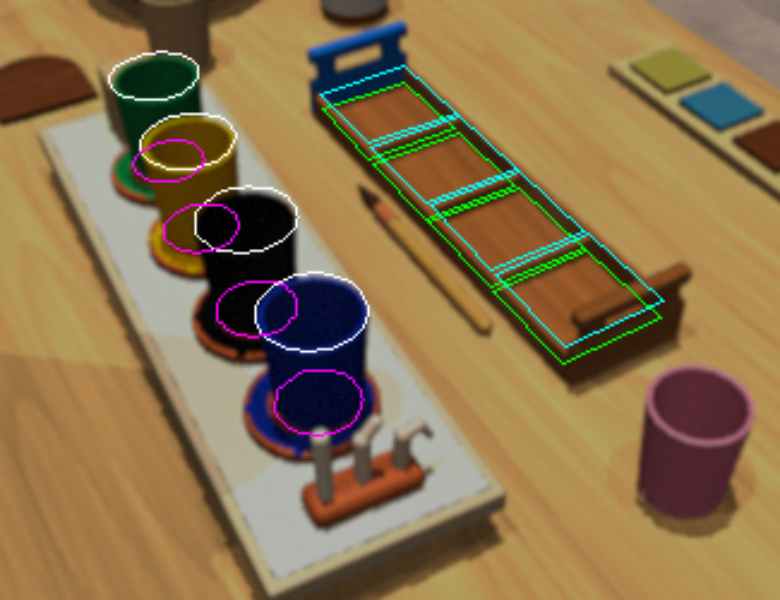

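The overlays match both pictures: rim circles sit on the cups, which stand off-centre on their cookies, and the tray grid sits on the dividers. First I'll hover over the blue cup with the jaw axis along world x.

>>> move_arm([
  [[-0.3845, 0.021, 0.388], [0, -70.7, 0]],
  [[-0.3845, 0.021, 0.388], [0, -70.7, 0]],
  [[-0.3845, 0.021, 0.388], [0, -70.7, 0]],
  [[-0.3845, 0.021, 0.388], [0, -70.7, 0]],
  [[-0.3845, 0.021, 0.388], [0, -70.7, 0]],
  [[-0.3845, 0.021, 0.388], [0, -70.7, 0]],
  [[-0.3845, 0.021, 0.388], [0, -70.7, 0]],
  [[-0.3845, 0.021, 0.388], [0, -70.7, 0]],
  [[-0.3845, 0.021, 0.388], [0, -70.7, 0]],
  [[-0.3845, 0.021, 0.388], [0, -70.7, 0]],
  [[-0.3845, 0.021, 0.388], [0, -70.7, 0]],
  [[-0.3845, 0.021, 0.388], [0, -70.7, 0]],
  [[-0.3845, 0.021, 0.388], [0, -70.7, 0]],
  [[-0.3845, 0.021, 0.388], [0, -70.7, 0]],
  [[-0.3845, 0.021, 0.388], [0, -70.7, 0]],
  [[-0.3845, 0.021, 0.388], [0, -70.7, 0]],
  [[-0.3845, 0.021, 0.388], [0, -70.7, 0]],
  [[-0.3845, 0.021, 0.388], [0, -70.7, 0]],
], claw=100)

```text
time_s: 3.8
ee_pos: [0.4452, -0.1007, 0.2016]
tcp_rot: [-1.571, 0.003, -0.003]
force: [0.6, -0.5, 0.3]
opening: 1.002
```

>>> move_arm([
  [[0, 0.02, 0.002], [0, 0, 0]],
  [[0, 0.045, 0.002], [0, 0, 0]],
  [[0, 0.07, 0.002], [0, 0, 0]],
  [[0, 0.09, 0.002], [0, 0, 0]],
  [[0, 0.105, 0.002], [0, 0, 0]],
  [[0, 0.115, 0.002], [0, 0, 0]],
  [[0, 0.121, 0.002], [0, 0, 0]],
  [[0, 0.121, 0.002], [0, 0, 0]],
  [[0, 0.121, 0.002], [0, 0, 0]],
])

```text
time_s: 4.55
ee_pos: [0.4458, -0.0979, 0.0811]
tcp_rot: [-1.571, 0.001, -0.002]
force: [0.5, -0.3, 0.1]
opening: 1.001
```

```bash
python3 - <<'E'
from h import *
im=eyes.camera("top");s=eyes.camera("side")
cv2.imwrite("pics/g1.png",np.hstack([cv2.resize(im[200:400,200:460],(400,308)),cv2.resize(s[150:400,150:474],(400,308))])[:,:,::-1])
E
```

```text
(no output)
```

View pics/g1.png

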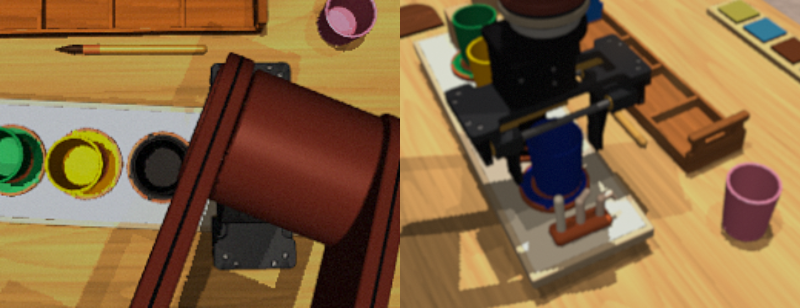

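The open fingers straddle the blue cup in x at about (550, 150) in the right half of the picture. Closing now.

>>> move_arm([
  [[0, 0, 0], [0, 0, 0]],
  [[0, 0, 0], [0, 0, 0]],
  [[0, 0, 0], [0, 0, 0]],
  [[0, 0, 0], [0, 0, 0]],
  [[0, 0, 0], [0, 0, 0]],
  [[0, 0, 0], [0, 0, 0]],
  [[0, 0, 0], [0, 0, 0]],
  [[0, 0, 0], [0, 0, 0]],
], claw=0)

```text
time_s: 5.32
ee_pos: [0.4456, -0.0972, 0.0807]
tcp_rot: [-1.571, 0.001, -0.001]
force: [-0.9, 0.5, 2.5]
opening: 0.67
```

>>> move_arm([
  [[0, 0, 0], [0, 0, 0]],
  [[0, -0.005, 0], [0, 0, 0]],
  [[0, -0.015, 0], [0, 0, 0]],
  [[0, -0.035, 0], [0, 0, 0]],
  [[0, -0.06, 0], [0, 0, 0]],
  [[0, -0.085, 0], [0, 0, 0]],
  [[0, -0.105, 0], [0, 0, 0]],
  [[0, -0.115, 0], [0, 0, 0]],
  [[0, -0.12, 0], [0, 0, 0]],
  [[0, -0.12, 0], [0, 0, 0]],
])

```text
time_s: 6.15
ee_pos: [0.4461, -0.0974, 0.2015]
tcp_rot: [-1.572, -0.001, -0.002]
force: [0.4, -1.0, -1.5]
opening: 0.672
```

```bash
python3 - <<'E'
from h import *
s=eyes.camera("side")
cv2.imwrite("pics/g2.png",s[:,:,::-1]);print(bot.observe()["force"],bot.observe()["opening"])
E
```

```text
[-0.45373955 -0.13937575 -1.05779801] 0.6667672989776701
```

View pics/g2.png

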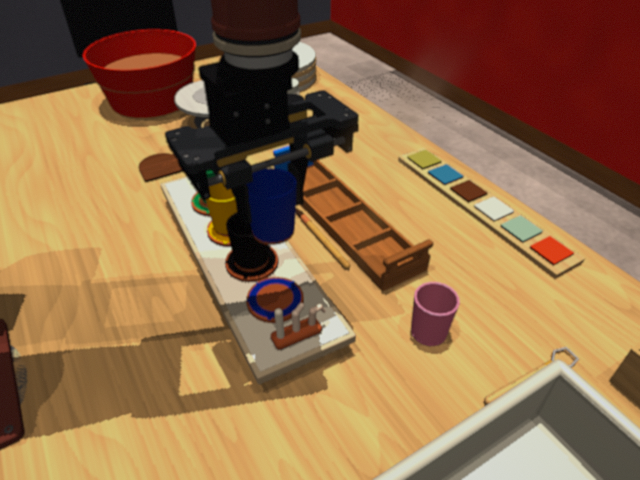

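The blue cup, at (272, 205), is held upright and its cookie is free. Carrying it to the blue-end compartment.

>>> move_arm([
  [[0.008, 0, 0.011], [0, 0, 0]],
  [[0.024, 0, 0.033], [0, 0, 0]],
  [[0.045, 0, 0.06], [0, 0, 0]],
  [[0.066, 0, 0.09], [0, 0, 0]],
  [[0.088, 0, 0.12], [0, 0, 0]],
  [[0.11, 0, 0.15], [0, 0, 0]],
  [[0.132, 0, 0.18], [0, 0, 0]],
  [[0.154, 0, 0.209], [0, 0, 0]],
  [[0.174, 0, 0.236], [0, 0, 0]],
  [[0.19, 0, 0.257], [0, 0, 0]],
  [[0.2, 0, 0.27], [0, 0, 0]],
  [[0.204, 0, 0.2755], [0, 0, 0]],
  [[0.204, 0, 0.2755], [0, 0, 0]],
  [[0.204, 0, 0.2755], [0, 0, 0]],
])

```text
time_s: 7.37
ee_pos: [0.6488, 0.1775, 0.1988]
tcp_rot: [-1.572, 0.003, 0.002]
force: [-0.3, -1.6, -0.6]
opening: 0.67
```

>>> move_arm([
  [[0, 0.01, 0], [0, 0, 0]],
  [[0, 0.03, 0], [0, 0, 0]],
  [[0, 0.055, 0], [0, 0, 0]],
  [[0, 0.08, 0], [0, 0, 0]],
  [[0, 0.1, 0], [0, 0, 0]],
  [[0, 0.115, 0], [0, 0, 0]],
  [[0, 0.125, 0], [0, 0, 0]],
  [[0, 0.133, 0], [0, 0, 0]],
  [[0, 0.14, 0], [0, 0, 0]],
  [[0, 0.146, 0], [0, 0, 0]],
  [[0, 0.15, 0], [0, 0, 0]],
  [[0, 0.15, 0], [0, 0, 0]],
  [[0, 0.15, 0], [0, 0, 0]],
])

```text
time_s: 8.45
ee_pos: [0.6501, 0.1782, 0.0509]
tcp_rot: [-1.571, 0.0, -0.001]
force: [-0.1, -0.8, -0.5]
opening: 0.669
```

```bash
python3 - <<'E'
from h import *
im=eyes.camera("top");s=eyes.camera("side")
cv2.imwrite("pics/g3.png",np.hstack([cv2.resize(im[130:330,140:400],(400,308)),cv2.resize(s[80:330,200:524],(400,308))])[:,:,::-1])
E
```

```text
(no output)
```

View pics/g3.png

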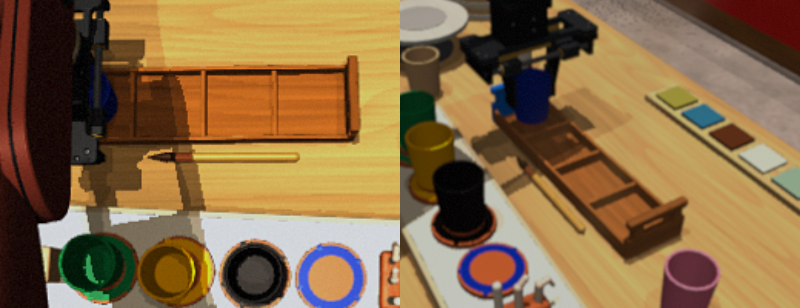

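The blue cup is over and inside the blue-end compartment, about 13 mm above the floor. Lowering it slowly and watching the force.

>>> move_arm([
  [[0, 0.004, 0], [0, 0, 0]],
  [[0, 0.007, 0], [0, 0, 0]],
  [[0, 0.009, 0], [0, 0, 0]],
  [[0, 0.01, 0], [0, 0, 0]],
  [[0, 0.011, 0], [0, 0, 0]],
  [[0, 0.012, 0], [0, 0, 0]],
  [[0, 0.012, 0], [0, 0, 0]],
  [[0, 0.012, 0], [0, 0, 0]],
])

```text
time_s: 9.22
ee_pos: [0.6499, 0.1781, 0.0385]
tcp_rot: [-1.571, 0.001, -0.001]
force: [0.4, -0.1, -1.4]
opening: 0.672
```

>>> move_arm([
  [[0, 0.0005, 0], [0, 0, 0]],
  [[0, 0.001, 0], [0, 0, 0]],
  [[0, 0.001, 0], [0, 0, 0]],
])

```text
time_s: 9.47
ee_pos: [0.65, 0.1782, 0.0378]
tcp_rot: [-1.571, 0.001, -0.001]
force: [-0.6, 0.4, 0.4]
opening: 0.67
```

>>> move_arm([
  [[0, 0.0005, 0], [0, 0, 0]],
  [[0, 0.001, 0], [0, 0, 0]],
  [[0, 0.001, 0], [0, 0, 0]],
])

```text
time_s: 9.72
ee_pos: [0.6501, 0.1785, 0.0377]
tcp_rot: [-1.57, 0.0, -0.001]
force: [-3.2, 0.8, 5.7]
opening: 0.67
```

Contact at +5.7 N. Releasing and rising.

>>> move_arm([
  [[0, 0, 0], [0, 0, 0]],
  [[0, 0, 0], [0, 0, 0]],
  [[0, 0, 0], [0, 0, 0]],
  [[0, 0, 0], [0, 0, 0]],
  [[0, 0, 0], [0, 0, 0]],
  [[0, -0.005, 0], [0, 0, 0]],
  [[0, -0.02, 0], [0, 0, 0]],
  [[0, -0.045, 0], [0, 0, 0]],
  [[0, -0.08, 0], [0, 0, 0]],
  [[0, -0.12, 0], [0, 0, 0]],
  [[0, -0.16, 0], [0, 0, 0]],
  [[0, -0.16, 0], [0, 0, 0]],
], claw=95)

```text
time_s: 10.72
ee_pos: [0.6552, 0.179, 0.2097]
tcp_rot: [-1.568, -0.013, -0.014]
force: [1.9, 0.9, 1.0]
opening: 0.952
```

>>> move_arm([
  [[-0.015, 0, -0.014], [0, 0, 0]],
  [[-0.04, 0, -0.037], [0, 0, 0]],
  [[-0.065, 0, -0.06], [0, 0, 0]],
  [[-0.09, 0, -0.084], [0, 0, 0]],
  [[-0.115, 0, -0.107], [0, 0, 0]],
  [[-0.14, 0, -0.13], [0, 0, 0]],
  [[-0.165, 0, -0.154], [0, 0, 0]],
  [[-0.185, 0, -0.173], [0, 0, 0]],
  [[-0.198, 0, -0.185], [0, 0, 0]],
  [[-0.203, 0, -0.189], [0, 0, 0]],
  [[-0.203, 0, -0.189], [0, 0, 0]],
  [[-0.203, 0, -0.189], [0, 0, 0]],
])

```text
time_s: 11.72
ee_pos: [0.4475, -0.0106, 0.1976]
tcp_rot: [-1.571, -0.0, -0.003]
force: [-0.9, -0.4, -1.1]
opening: 0.948
```

```bash
python3 - <<'E'
from h import *
im=eyes.camera("top");s=eyes.camera("side")
cv2.imwrite("pics/g4.png",np.hstack([cv2.resize(im[130:330,140:400],(400,308)),cv2.resize(s[80:330,200:524],(400,308))])[:,:,::-1])
E
```

```text
(no output)
```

View pics/g4.png

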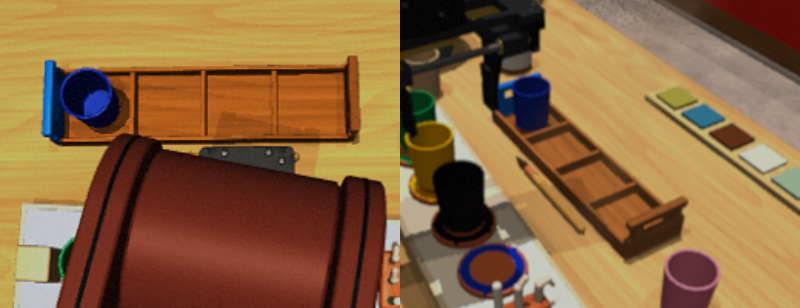

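The blue cup stands upright, centred in the blue-end compartment at (90, 97) in the left half. Now the black cup.

>>> move_arm([
  [[0, 0.02, 0], [0, 0, 0]],
  [[0, 0.045, 0], [0, 0, 0]],
  [[0, 0.07, 0], [0, 0, 0]],
  [[0, 0.09, 0], [0, 0, 0]],
  [[0, 0.105, 0], [0, 0, 0]],
  [[0, 0.113, 0], [0, 0, 0]],
  [[0, 0.117, 0], [0, 0, 0]],
  [[0, 0.117, 0], [0, 0, 0]],
  [[0, 0.117, 0], [0, 0, 0]],
])

```text
time_s: 12.57
ee_pos: [0.4474, -0.0106, 0.0802]
tcp_rot: [-1.571, -0.0, -0.001]
force: [0.2, 0.2, -0.2]
opening: 0.949
```

>>> move_arm([
  [[0, 0, 0], [0, 0, 0]],
  [[0, 0, 0], [0, 0, 0]],
  [[0, 0, 0], [0, 0, 0]],
  [[0, 0, 0], [0, 0, 0]],
  [[0, 0, 0], [0, 0, 0]],
  [[0, 0, 0], [0, 0, 0]],
  [[0, 0, 0], [0, 0, 0]],
  [[0, 0, 0], [0, 0, 0]],
  [[0, 0, 0], [0, 0, 0]],
], claw=0)

```text
time_s: 13.32
ee_pos: [0.4469, -0.0108, 0.08]
tcp_rot: [-1.571, 0.001, -0.001]
force: [-2.3, 0.4, 6.8]
opening: 0.669
```

>>> move_arm([
  [[0, -0.005, 0], [0, 0, 0]],
  [[0, -0.015, 0], [0, 0, 0]],
  [[0, -0.035, 0], [0, 0, 0]],
  [[0, -0.06, 0], [0, 0, 0]],
  [[0, -0.085, 0], [0, 0, 0]],
  [[0, -0.105, 0], [0, 0, 0]],
  [[0, -0.115, 0], [0, 0, 0]],
  [[0, -0.12, 0], [0, 0, 0]],
  [[0.01, -0.12, 0.005], [0, 0, 0]],
  [[0.03, -0.12, 0.015], [0, 0, 0]],
  [[0.055, -0.12, 0.028], [0, 0, 0]],
  [[0.08, -0.12, 0.041], [0, 0, 0]],
  [[0.105, -0.12, 0.054], [0, 0, 0]],
  [[0.13, -0.12, 0.067], [0, 0, 0]],
  [[0.155, -0.12, 0.08], [0, 0, 0]],
  [[0.178, -0.12, 0.091], [0, 0, 0]],
  [[0.194, -0.12, 0.1], [0, 0, 0]],
  [[0.203, -0.12, 0.104], [0, 0, 0]],
  [[0.203, -0.12, 0.104], [0, 0, 0]],
  [[0.203, -0.12, 0.104], [0, 0, 0]],
])

```text
time_s: 14.98
ee_pos: [0.6489, 0.0932, 0.1975]
tcp_rot: [-1.571, 0.003, 0.002]
force: [-0.7, -0.1, -0.8]
opening: 0.672
```

>>> move_arm([
  [[0, 0.01, 0], [0, 0, 0]],
  [[0, 0.03, 0], [0, 0, 0]],
  [[0, 0.055, 0], [0, 0, 0]],
  [[0, 0.08, 0], [0, 0, 0]],
  [[0, 0.1, 0], [0, 0, 0]],
  [[0, 0.115, 0], [0, 0, 0]],
  [[0, 0.125, 0], [0, 0, 0]],
  [[0, 0.133, 0], [0, 0, 0]],
  [[0, 0.14, 0], [0, 0, 0]],
  [[0, 0.146, 0], [0, 0, 0]],
  [[0, 0.15, 0], [0, 0, 0]],
  [[0, 0.15, 0], [0, 0, 0]],
  [[0, 0.15, 0], [0, 0, 0]],
])

```text
time_s: 16.07
ee_pos: [0.65, 0.0931, 0.0499]
tcp_rot: [-1.571, 0.0, -0.001]
force: [-0.1, 0.0, -0.8]
opening: 0.672
```

```bash
python3 - <<'E'
from h import *
im=eyes.camera("top");s=eyes.camera("side")
cv2.imwrite("pics/g5.png",np.hstack([cv2.resize(im[130:330,140:400],(400,308)),cv2.resize(s[80:330,200:524],(400,308))])[:,:,::-1])
E
```

```text
(no output)
```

View pics/g5.png

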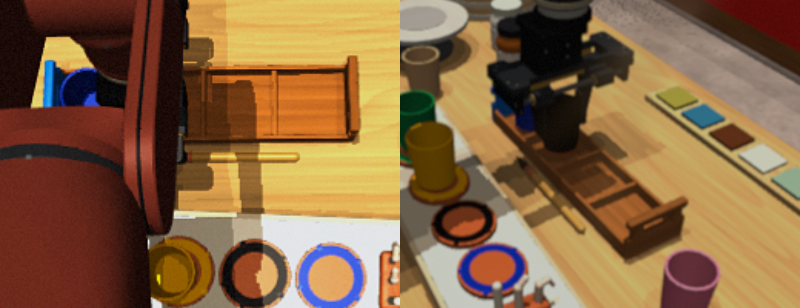

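The black cup is above the second compartment. Lowering it.

>>> move_arm([
  [[0, 0.004, 0], [0, 0, 0]],
  [[0, 0.007, 0], [0, 0, 0]],
  [[0, 0.009, 0], [0, 0, 0]],
  [[0, 0.01, 0], [0, 0, 0]],
  [[0, 0.011, 0], [0, 0, 0]],
  [[0, 0.012, 0], [0, 0, 0]],
  [[0, 0.0125, 0], [0, 0, 0]],
  [[0, 0.0125, 0], [0, 0, 0]],
])

```text
time_s: 16.83
ee_pos: [0.6499, 0.0931, 0.0372]
tcp_rot: [-1.571, 0.001, -0.001]
force: [-1.0, 0.1, -0.3]
opening: 0.674
```

>>> move_arm([
  [[0, 0.0005, 0], [0, 0, 0]],
  [[0, 0.001, 0], [0, 0, 0]],
  [[0, 0.001, 0], [0, 0, 0]],
])

```text
time_s: 17.08
ee_pos: [0.6499, 0.0932, 0.0371]
tcp_rot: [-1.571, 0.001, -0.001]
force: [-4.5, 0.9, 6.4]
opening: 0.672
```

>>> move_arm([
  [[0, 0, 0], [0, 0, 0]],
  [[0, 0, 0], [0, 0, 0]],
  [[0, 0, 0], [0, 0, 0]],
  [[0, 0, 0], [0, 0, 0]],
  [[0, 0, 0], [0, 0, 0]],
  [[0, -0.005, 0], [0, 0, 0]],
  [[0, -0.02, 0], [0, 0, 0]],
  [[0, -0.045, 0], [0, 0, 0]],
  [[0, -0.08, 0], [0, 0, 0]],
  [[0, -0.115, 0], [0, 0, 0]],
  [[0, -0.145, 0], [0, 0, 0]],
  [[0, -0.16, 0], [0, 0, 0]],
  [[0, -0.16, 0], [0, 0, 0]],
], claw=95)

```text
time_s: 18.17
ee_pos: [0.6531, 0.0932, 0.2039]
tcp_rot: [-1.571, -0.008, -0.009]
force: [0.0, -0.3, 0.9]
opening: 0.95
```

>>> move_arm([
  [[-0.015, 0, -0.001], [0, 0, 0]],
  [[-0.04, 0, -0.003], [0, 0, 0]],
  [[-0.065, 0, -0.005], [0, 0, 0]],
  [[-0.09, 0, -0.007], [0, 0, 0]],
  [[-0.115, 0, -0.009], [0, 0, 0]],
  [[-0.14, 0, -0.011], [0, 0, 0]],
  [[-0.165, 0, -0.012], [0, 0, 0]],
  [[-0.185, 0, -0.0135], [0, 0, 0]],
  [[-0.197, 0, -0.0145], [0, 0, 0]],
  [[-0.201, 0, -0.0145], [0, 0, 0]],
  [[-0.201, 0, -0.0145], [0, 0, 0]],
  [[-0.201, 0, -0.0145], [0, 0, 0]],
])

```text
time_s: 19.17
ee_pos: [0.4492, 0.0788, 0.1962]
tcp_rot: [-1.571, 0.0, -0.002]
force: [-0.3, 0.2, 0.5]
opening: 0.953
```

```bash
python3 - <<'E'
from h import *
im=eyes.camera("top");s=eyes.camera("side")
cv2.imwrite("pics/g6.png",np.hstack([cv2.resize(im[130:330,140:400],(400,308)),cv2.resize(s[80:330,200:524],(400,308))])[:,:,::-1])
E
```

```text
(no output)
```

View pics/g6.png

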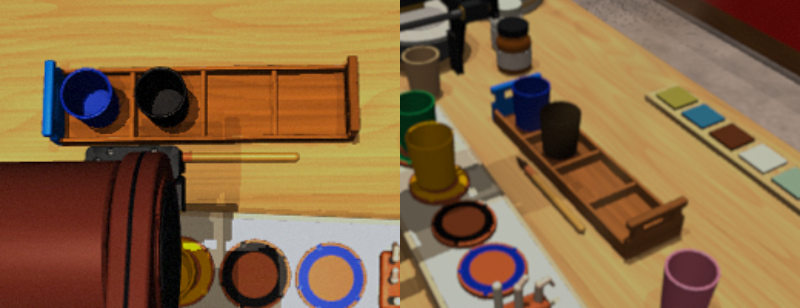

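Blue and black are both standing in place. Yellow is next.

>>> move_arm([
  [[0, 0.02, 0], [0, 0, 0]],
  [[0, 0.045, 0], [0, 0, 0]],
  [[0, 0.07, 0], [0, 0, 0]],
  [[0, 0.09, 0], [0, 0, 0]],
  [[0, 0.105, 0], [0, 0, 0]],
  [[0, 0.112, 0], [0, 0, 0]],
  [[0, 0.116, 0], [0, 0, 0]],
  [[0, 0.116, 0], [0, 0, 0]],
  [[0, 0.116, 0], [0, 0, 0]],
])

```text
time_s: 20.02
ee_pos: [0.4496, 0.0788, 0.0807]
tcp_rot: [-1.571, 0.0, -0.002]
force: [-0.4, 0.7, 0.0]
opening: 0.947
```

>>> move_arm([
  [[0, 0, 0], [0, 0, 0]],
  [[0, 0, 0], [0, 0, 0]],
  [[0, 0, 0], [0, 0, 0]],
  [[0, 0, 0], [0, 0, 0]],
  [[0, 0, 0], [0, 0, 0]],
  [[0, 0, 0], [0, 0, 0]],
  [[0, 0, 0], [0, 0, 0]],
  [[0, 0, 0], [0, 0, 0]],
  [[0, 0, 0], [0, 0, 0]],
], claw=0)

```text
time_s: 20.77
ee_pos: [0.4492, 0.0788, 0.0804]
tcp_rot: [-1.571, 0.0, -0.002]
force: [-0.6, 0.3, 3.2]
opening: 0.654
```

The opening is 0.654, against 0.67 for the others. I'll check this grasp before lifting.

```bash
python3 - <<'E'
from h import *
im=eyes.camera("top");s=eyes.camera("side")
cv2.imwrite("pics/g7.png",np.hstack([cv2.resize(im[230:350,140:300],(400,308)),cv2.resize(s[100:300,140:340],(400,400))[:308]])[:,:,::-1]); print(bot.observe()["opening"])
E
```

```text
0.6595471617114846
```

View pics/g7.png

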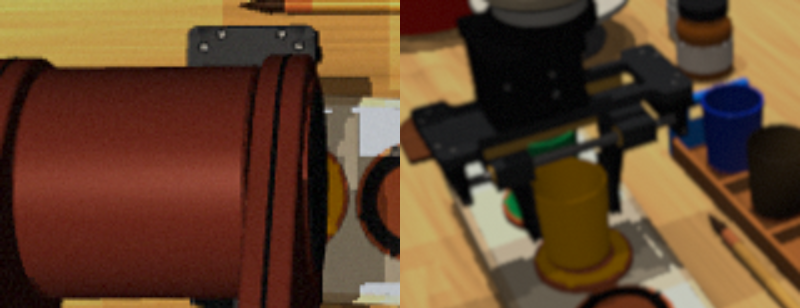

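```bash
python3 - <<'E'
from h import *
s=eyes.camera("side").copy()
o=bot.observe();p=o["ee_pos"];print(p,o["opening"])
for dy,col in((-.015,(255,0,0)),(0,(255,255,255)),(.012,(0,255,255))):
    g=proj("side",cup(p[0],p[1]+dy,.049)).round().astype(int)
    cv2.polylines(s,[g[40:]],1,col);cv2.polylines(s,[g[:40]],1,col)
cv2.imwrite("pics/g8.png",cv2.resize(s[150:270,160:320],(800,600))[:,:,::-1])
E
```

```text
[0.44916145 0.07880385 0.0804077 ] 0.659061387653918
```

View pics/g8.png

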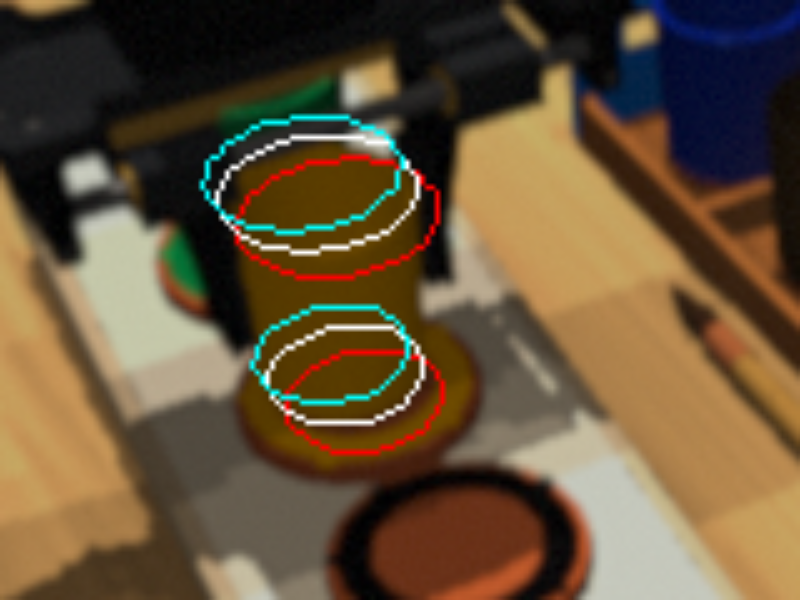

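The cup's foot edge is about 5 mm nearer (-y) than the jaw centre. I'll open, shift 5 mm and regrasp.

>>> move_arm([
  [[0, 0, 0], [0, 0, 0]],
  [[0, 0, 0], [0, 0, 0]],
  [[0, 0, 0], [0, 0, 0]],
  [[0, 0, 0], [0, 0, 0]],
  [[0, 0, 0], [0, 0, 0]],
  [[0, 0, -0.003], [0, 0, 0]],
  [[0, 0, -0.005], [0, 0, 0]],
  [[0, 0, -0.005], [0, 0, 0]],
], claw=90)

```text
time_s: 21.58
ee_pos: [0.4487, 0.0734, 0.08]
tcp_rot: [-1.571, 0.001, -0.001]
force: [0.9, 0.7, -0.3]
opening: 0.9
```

>>> move_arm([
  [[0, 0, 0], [0, 0, 0]],
  [[0, 0, 0], [0, 0, 0]],
  [[0, 0, 0], [0, 0, 0]],
  [[0, 0, 0], [0, 0, 0]],
  [[0, 0, 0], [0, 0, 0]],
  [[0, 0, 0], [0, 0, 0]],
  [[0, 0, 0], [0, 0, 0]],
  [[0, 0, 0], [0, 0, 0]],
  [[0, 0, 0], [0, 0, 0]],
], claw=0)

```text
time_s: 22.33
ee_pos: [0.4488, 0.0738, 0.0801]
tcp_rot: [-1.571, 0.001, -0.001]
force: [1.2, 0.7, -0.4]
opening: 0.657
```

```bash
python3 - <<'E'
from h import *
s=eyes.camera("side").copy()
o=bot.observe();p=o["ee_pos"];print(p,o["opening"])
for dy,col in((0,(255,255,255)),):
    g=proj("side",cup(p[0],p[1]+dy,.049)).round().astype(int)
    cv2.polylines(s,[g[40:]],1,col);cv2.polylines(s,[g[:40]],1,col)
cv2.imwrite("pics/g9.png",cv2.resize(s[150:270,160:320],(800,600))[:,:,::-1])
E
```

```text
[0.44886578 0.0738033  0.08010053] 0.6579136730924541
```

View pics/g9.png

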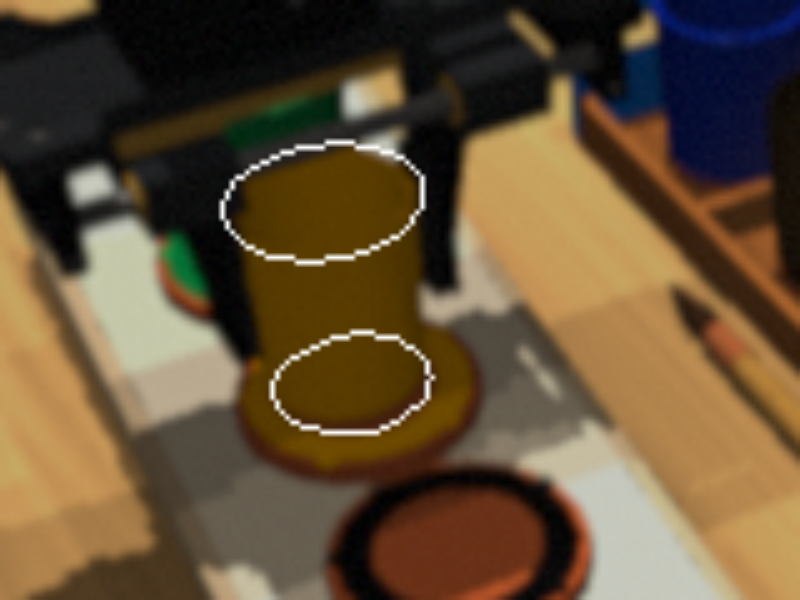

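The grasp is now centred and the outline matches. Lifting and carrying to the third compartment.

>>> move_arm([
  [[0, -0.005, 0], [0, 0, 0]],
  [[0, -0.015, 0], [0, 0, 0]],
  [[0, -0.035, 0], [0, 0, 0]],
  [[0, -0.06, 0], [0, 0, 0]],
  [[0, -0.085, 0], [0, 0, 0]],
  [[0, -0.105, 0], [0, 0, 0]],
  [[0, -0.115, 0], [0, 0, 0]],
  [[0, -0.12, 0], [0, 0, 0]],
  [[0.01, -0.12, -0.003], [0, 0, 0]],
  [[0.03, -0.12, -0.01], [0, 0, 0]],
  [[0.055, -0.12, -0.018], [0, 0, 0]],
  [[0.08, -0.12, -0.026], [0, 0, 0]],
  [[0.105, -0.12, -0.034], [0, 0, 0]],
  [[0.13, -0.12, -0.043], [0, 0, 0]],
  [[0.155, -0.12, -0.051], [0, 0, 0]],
  [[0.177, -0.12, -0.058], [0, 0, 0]],
  [[0.193, -0.12, -0.063], [0, 0, 0]],
  [[0.201, -0.12, -0.066], [0, 0, 0]],
  [[0.201, -0.12, -0.066], [0, 0, 0]],
  [[0.201, -0.12, -0.066], [0, 0, 0]],
])

```text
time_s: 24.05
ee_pos: [0.6489, 0.0075, 0.1982]
tcp_rot: [-1.57, 0.003, 0.001]
force: [-0.1, 0.2, -0.3]
opening: 0.659
```

>>> move_arm([
  [[0, 0.01, 0], [0, 0, 0]],
  [[0, 0.03, 0], [0, 0, 0]],
  [[0, 0.055, 0], [0, 0, 0]],
  [[0, 0.08, 0], [0, 0, 0]],
  [[0, 0.1, 0], [0, 0, 0]],
  [[0, 0.115, 0], [0, 0, 0]],
  [[0, 0.125, 0], [0, 0, 0]],
  [[0, 0.133, 0], [0, 0, 0]],
  [[0, 0.14, 0], [0, 0, 0]],
  [[0, 0.146, 0], [0, 0, 0]],
  [[0, 0.15, 0], [0, 0, 0]],
  [[0, 0.15, 0], [0, 0, 0]],
  [[0, 0.15, 0], [0, 0, 0]],
])

```text
time_s: 25.13
ee_pos: [0.65, 0.0076, 0.0504]
tcp_rot: [-1.571, 0.0, -0.001]
force: [-0.8, -0.6, -0.1]
opening: 0.66
```

```bash
python3 - <<'E'
from h import *
im=eyes.camera("top");s=eyes.camera("side")
cv2.imwrite("pics/g10.png",np.hstack([cv2.resize(im[130:330,140:400],(400,308)),cv2.resize(s[80:330,200:524],(400,308))])[:,:,::-1])
E
```

```text
(no output)
```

View pics/g10.png

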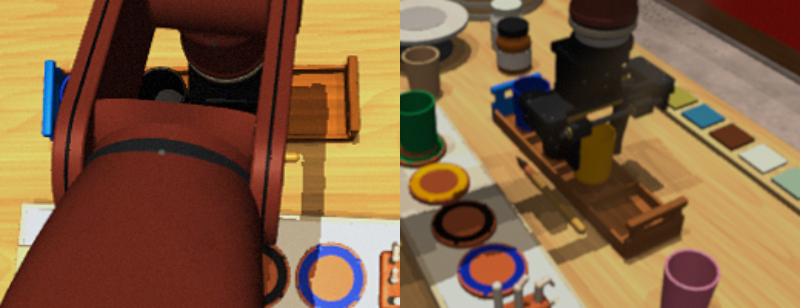

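The yellow cup is held upright over the third compartment. Lowering it.

>>> move_arm([
  [[0, 0.004, 0], [0, 0, 0]],
  [[0, 0.007, 0], [0, 0, 0]],
  [[0, 0.009, 0], [0, 0, 0]],
  [[0, 0.01, 0], [0, 0, 0]],
  [[0, 0.011, 0], [0, 0, 0]],
  [[0, 0.012, 0], [0, 0, 0]],
  [[0, 0.0125, 0], [0, 0, 0]],
  [[0, 0.0125, 0], [0, 0, 0]],
])

```text
time_s: 25.9
ee_pos: [0.6496, 0.0076, 0.0374]
tcp_rot: [-1.571, 0.001, -0.001]
force: [0.8, 0.5, -1.6]
opening: 0.661
```

>>> move_arm([
  [[0, 0.0005, 0], [0, 0, 0]],
  [[0, 0.001, 0], [0, 0, 0]],
  [[0, 0.001, 0], [0, 0, 0]],
])

```text
time_s: 26.15
ee_pos: [0.6499, 0.0074, 0.0371]
tcp_rot: [-1.571, 0.0, -0.001]
force: [-1.4, -0.2, 2.2]
opening: 0.659
```

>>> move_arm([
  [[0, 0, 0], [0, 0, 0]],
  [[0, 0, 0], [0, 0, 0]],
  [[0, 0, 0], [0, 0, 0]],
  [[0, 0, 0], [0, 0, 0]],
  [[0, 0, 0], [0, 0, 0]],
  [[0, -0.005, 0], [0, 0, 0]],
  [[0, -0.02, 0], [0, 0, 0]],
  [[0, -0.045, 0], [0, 0, 0]],
  [[0, -0.08, 0], [0, 0, 0]],
  [[0, -0.115, 0], [0, 0, 0]],
  [[0, -0.145, 0], [0, 0, 0]],
  [[0, -0.16, 0], [0, 0, 0]],
  [[0, -0.16, 0], [0, 0, 0]],
], claw=95)

```text
time_s: 27.23
ee_pos: [0.653, 0.0073, 0.2044]
tcp_rot: [-1.572, -0.008, -0.009]
force: [0.3, 0.0, 0.5]
opening: 0.95
```

>>> move_arm([
  [[-0.015, 0, 0.012], [0, 0, 0]],
  [[-0.04, 0, 0.032], [0, 0, 0]],
  [[-0.065, 0, 0.052], [0, 0, 0]],
  [[-0.09, 0, 0.071], [0, 0, 0]],
  [[-0.115, 0, 0.091], [0, 0, 0]],
  [[-0.14, 0, 0.111], [0, 0, 0]],
  [[-0.165, 0, 0.131], [0, 0, 0]],
  [[-0.18, 0, 0.143], [0, 0, 0]],
  [[-0.19, 0, 0.15], [0, 0, 0]],
  [[-0.192, 0, 0.152], [0, 0, 0]],
  [[-0.192, 0, 0.152], [0, 0, 0]],
  [[-0.192, 0, 0.152], [0, 0, 0]],
])

```text
time_s: 28.23
ee_pos: [0.4586, 0.1593, 0.1967]
tcp_rot: [-1.571, 0.0, -0.002]
force: [0.4, -0.4, -0.6]
opening: 0.956
```

```bash
python3 - <<'E'
from h import *
im=eyes.camera("top");s=eyes.camera("side").copy();o=bot.observe();p=o["ee_pos"];print(p)
s0=s.copy()
for dy,col in((-.005,(255,0,0)),(0,(255,255,255))):
    g=proj("side",cup(p[0],p[1]+dy,.049)).round().astype(int)
    cv2.polylines(s,[g[40:]],1,col);cv2.polylines(s,[g[:40]],1,col)
a=np.hstack([cv2.resize(im[130:330,140:400],(400,270)),cv2.resize(s0[80:330,200:524],(400,270))])
b=np.hstack([cv2.resize(s[130:220,160:260],(400,330)),cv2.resize(s0[130:220,160:260],(400,330))])
cv2.imwrite("pics/g11.png",np.vstack([a,b])[:,:,::-1])
E
```

```text
[0.45874123 0.15906648 0.19655649]
```

View pics/g11.png

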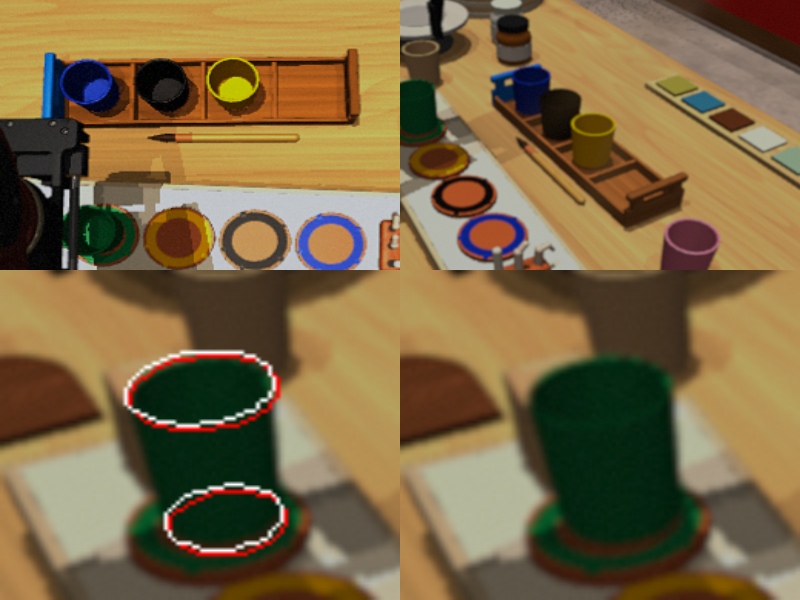

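The three placed cups stand upright. The fit for green agrees to about 3 mm, so I'll shift -3 mm in y and descend.

>>> move_arm([
  [[0, 0.02, -0.003], [0, 0, 0]],
  [[0, 0.045, -0.003], [0, 0, 0]],
  [[0, 0.07, -0.003], [0, 0, 0]],
  [[0, 0.09, -0.003], [0, 0, 0]],
  [[0, 0.105, -0.003], [0, 0, 0]],
  [[0, 0.112, -0.003], [0, 0, 0]],
  [[0, 0.1165, -0.003], [0, 0, 0]],
  [[0, 0.1165, -0.003], [0, 0, 0]],
  [[0, 0.1165, -0.003], [0, 0, 0]],
])

```text
time_s: 29.08
ee_pos: [0.4586, 0.1567, 0.0807]
tcp_rot: [-1.571, 0.0, -0.002]
force: [-0.3, 0.0, 0.4]
opening: 0.95
```

>>> move_arm([
  [[0, 0, 0], [0, 0, 0]],
  [[0, 0, 0], [0, 0, 0]],
  [[0, 0, 0], [0, 0, 0]],
  [[0, 0, 0], [0, 0, 0]],
  [[0, 0, 0], [0, 0, 0]],
  [[0, 0, 0], [0, 0, 0]],
  [[0, 0, 0], [0, 0, 0]],
  [[0, 0, 0], [0, 0, 0]],
  [[0, 0, 0], [0, 0, 0]],
], claw=0)

```text
time_s: 29.83
ee_pos: [0.4584, 0.1568, 0.0805]
tcp_rot: [-1.571, -0.0, -0.002]
force: [1.9, -0.3, 3.8]
opening: 0.668
```

```bash
python3 - <<'E'
from h import *
s=eyes.camera("side").copy()
o=bot.observe();p=o["ee_pos"];print(p,o["opening"])
s0=s.copy();g=proj("side",cup(p[0],p[1],.049)).round().astype(int)
cv2.polylines(s,[g[40:]],1,(255,)*3);cv2.polylines(s,[g[:40]],1,(255,)*3)
cv2.imwrite("pics/g12.png",np.hstack([cv2.resize(s[130:230,150:270],(400,330)),cv2.resize(s0[130:230,150:270],(400,330))])[:,:,::-1])
E
```

```text
[0.45839911 0.15687595 0.08051248] 0.6687925388748984
```

View pics/g12.png

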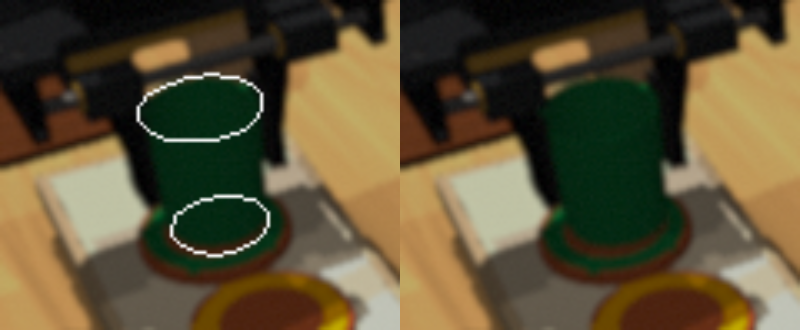

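The green grasp is centred to within about 2 mm. Lifting and carrying to the last compartment.

>>> move_arm([
  [[0, -0.005, 0], [0, 0, 0]],
  [[0, -0.015, 0], [0, 0, 0]],
  [[0, -0.035, 0], [0, 0, 0]],
  [[0, -0.06, 0], [0, 0, 0]],
  [[0, -0.085, 0], [0, 0, 0]],
  [[0, -0.105, 0], [0, 0, 0]],
  [[0, -0.115, 0], [0, 0, 0]],
  [[0, -0.12, 0], [0, 0, 0]],
  [[0, -0.12, 0], [0, 0, 0]],
])

```text
time_s: 30.63
ee_pos: [0.4581, 0.1568, 0.2009]
tcp_rot: [-1.571, -0.0, -0.002]
force: [-0.1, 0.4, -0.8]
opening: 0.667
```

>>> move_arm([
  [[0.008, 0, -0.01], [0, 0, 0]],
  [[0.023, 0, -0.028], [0, 0, 0]],
  [[0.042, 0, -0.051], [0, 0, 0]],
  [[0.063, 0, -0.077], [0, 0, 0]],
  [[0.084, 0, -0.102], [0, 0, 0]],
  [[0.105, 0, -0.128], [0, 0, 0]],
  [[0.126, 0, -0.153], [0, 0, 0]],
  [[0.147, 0, -0.179], [0, 0, 0]],
  [[0.166, 0, -0.202], [0, 0, 0]],
  [[0.18, 0, -0.219], [0, 0, 0]],
  [[0.188, 0, -0.229], [0, 0, 0]],
  [[0.1915, 0, -0.2325], [0, 0, 0]],
  [[0.1915, 0, -0.2325], [0, 0, 0]],
  [[0.1915, 0, -0.2325], [0, 0, 0]],
])

```text
time_s: 31.8
ee_pos: [0.6482, -0.0758, 0.1984]
tcp_rot: [-1.57, 0.003, 0.001]
force: [-0.2, 0.1, -0.0]
opening: 0.666
```

>>> move_arm([
  [[0, 0.01, 0], [0, 0, 0]],
  [[0, 0.03, 0], [0, 0, 0]],
  [[0, 0.055, 0], [0, 0, 0]],
  [[0, 0.08, 0], [0, 0, 0]],
  [[0, 0.1, 0], [0, 0, 0]],
  [[0, 0.115, 0], [0, 0, 0]],
  [[0, 0.125, 0], [0, 0, 0]],
  [[0, 0.133, 0], [0, 0, 0]],
  [[0, 0.14, 0], [0, 0, 0]],
  [[0, 0.146, 0], [0, 0, 0]],
  [[0, 0.15, 0], [0, 0, 0]],
  [[0, 0.15, 0], [0, 0, 0]],
  [[0, 0.15, 0], [0, 0, 0]],
])

```text
time_s: 32.88
ee_pos: [0.6494, -0.076, 0.0504]
tcp_rot: [-1.571, 0.0, -0.001]
force: [-0.6, 0.1, -1.7]
opening: 0.663
```

```bash
python3 - <<'E'
from h import *
im=eyes.camera("top");s=eyes.camera("side")
cv2.imwrite("pics/g13.png",np.hstack([cv2.resize(im[130:330,140:400],(400,308)),cv2.resize(s[80:330,200:524],(400,308))])[:,:,::-1])
E
```

```text
(no output)
```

View pics/g13.png

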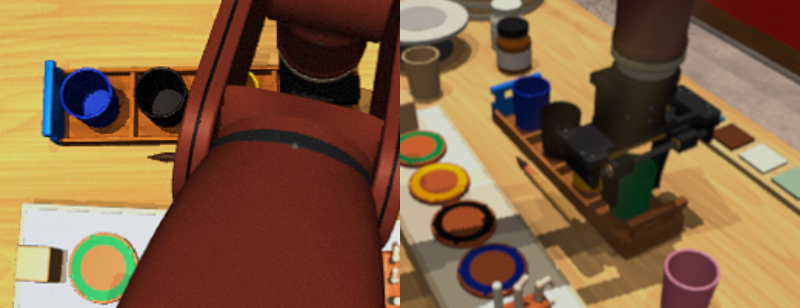

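The green cup is over the bare-end compartment, held upright. Lowering it.

>>> move_arm([
  [[0, 0.004, 0], [0, 0, 0]],
  [[0, 0.007, 0], [0, 0, 0]],
  [[0, 0.009, 0], [0, 0, 0]],
  [[0, 0.01, 0], [0, 0, 0]],
  [[0, 0.011, 0], [0, 0, 0]],
  [[0, 0.012, 0], [0, 0, 0]],
  [[0, 0.0125, 0], [0, 0, 0]],
  [[0, 0.0125, 0], [0, 0, 0]],
])

```text
time_s: 33.65
ee_pos: [0.6492, -0.076, 0.0377]
tcp_rot: [-1.571, 0.001, -0.001]
force: [-0.6, -0.0, -0.7]
opening: 0.665
```

>>> move_arm([
  [[0, 0.0005, 0], [0, 0, 0]],
  [[0, 0.001, 0], [0, 0, 0]],
  [[0, 0.001, 0], [0, 0, 0]],
])

```text
time_s: 33.9
ee_pos: [0.6494, -0.0761, 0.0375]
tcp_rot: [-1.571, 0.0, -0.001]
force: [-1.7, -0.6, 4.3]
opening: 0.663
```

>>> move_arm([
  [[0, 0, 0], [0, 0, 0]],
  [[0, 0, 0], [0, 0, 0]],
  [[0, 0, 0], [0, 0, 0]],
  [[0, 0, 0], [0, 0, 0]],
  [[0, 0, 0], [0, 0, 0]],
  [[0, -0.005, 0], [0, 0, 0]],
  [[0, -0.02, 0], [0, 0, 0]],
  [[0, -0.045, 0], [0, 0, 0]],
  [[0, -0.08, 0], [0, 0, 0]],
  [[0, -0.115, 0], [0, 0, 0]],
  [[0, -0.145, 0], [0, 0, 0]],
  [[0, -0.17, 0], [0, 0, 0]],
  [[0, -0.18, 0], [0, 0, 0]],
  [[0, -0.18, 0], [0, 0, 0]],
], claw=95)

```text
time_s: 35.07
ee_pos: [0.6512, -0.0764, 0.2216]
tcp_rot: [-1.573, -0.005, -0.007]
force: [1.1, -0.1, 0.7]
opening: 0.943
```

>>> move_arm([
  [[-0.015, 0, -0.02], [0, 0, 0]],
  [[-0.03, 0, -0.04], [0, 0, 0]],
  [[-0.05, 0, -0.065], [0, 0, 0]],
  [[-0.07, 0, -0.09], [0, 0, 0]],
  [[-0.09, 0, -0.12], [0, 0, 0]],
  [[-0.11, 0, -0.145], [0, 0, 0]],
  [[-0.13, 0, -0.17], [0, 0, 0]],
  [[-0.15, 0, -0.2], [0, 0, 0]],
  [[-0.17, 0, -0.225], [0, 0, 0]],
  [[-0.19, 0, -0.25], [0, 0, 0]],
  [[-0.2, 0, -0.27], [0, 0, 0]],
  [[-0.2, 0, -0.27], [0, 0, 0]],
  [[-0.2, 0, -0.27], [0, 0, 0]],
])

```text
time_s: 36.15
ee_pos: [0.4474, -0.3458, 0.2145]
tcp_rot: [-1.568, 0.005, -0.001]
force: [0.6, -0.8, 0.4]
opening: 0.952
```

```bash
python3 - <<'E'
from h import *
im=eyes.camera("top");s=eyes.camera("side")
cv2.imwrite("pics/g14.png",np.hstack([cv2.resize(im[130:370,140:460],(400,300)),cv2.resize(s[80:380,150:550],(400,300))])[:,:,::-1]);print(bot.observe()["joint_velocities"].round(3))
for c,y in zip(["blue","black","yellow","green"],(.1781,.0931,.0081,-.0769)):
    d=eyes.silhouettes("cup_"+c,"top")
    for e in d[:2]:
        v,u=np.nonzero(e["pixels"]);print(c,round(e["conf"],2),u.mean().round(1),v.mean().round(1),"expect",cen("top",cup(.65,y,.006)).round(1))
E
```

```text
[ 0.02  -0.007 -0.005 -0.     0.002 -0.001]
blue 0.69 198.1 192.6 expect [197.8 192.9]
blue 0.28 354.5 309.8 expect [197.8 192.9]
black 0.95 245.3 192.8 expect [245.4 191.8]
black 0.89 424.6 210.1 expect [245.4 191.8]
yellow 0.94 291.2 191.4 expect [293.7 190.9]
green 0.55 339.5 190.8 expect [342.3 190.4]
```

View pics/g14.png

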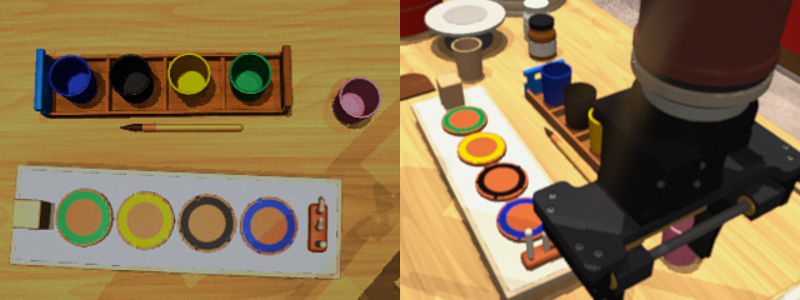

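The top view shows all four cups upright in order, with blue at the blue end, then black, yellow and green. Each is within about 5 mm of its compartment centre.

```bash
python3 -c "
from bench import bot
print(bot.hand_in())"
```

```text
the job is handed in; nothing more can be done
None
```

I moved all four cups into the tray in order from the witness cones: blue in the compartment at the blue end, then black, yellow and green. I handed the job in at about 36 s of the 104 s allowed.

- **Last checks:** the final top view shows all four cups upright, one to a compartment. Blue and black measured within about 2 mm of the expected position, and yellow and green about 5 mm towards the blue end. In the final side view the arm hid green and part of yellow, so those two rest on the top view alone. I lowered each cup until the tool felt light contact (about 2 to 6 N) before letting go.
- **Disagreements on the way:**
  - The cups stood off-centre on their cookies, so I fitted each one separately.
  - The side-camera match for black failed because it found the pink cup instead, so I used the top view for black.
  - I first gripped yellow about 5 mm off-centre, so I opened, shifted and gripped again before lifting. The jaws then closed slightly narrower on it than on the other cups (0.66 against 0.67), and I found no reason for that.
- **Look-alike:** I did not go near the pink cup, and it is still standing.

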